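# Clamp a worn whetstone and flatten it with a lapping block

## Robot

A 6-joint arm with a two-finger parallel gripper is mounted at the origin on the work surface. World frame = base frame: x ahead of the robot, y to its left, z up, the work surface at z = 0. Lengths are in m, angles in degrees, forces in N, time in s.
With the tool pointing down it reaches from about 0.3 to 0.75 m from the base axis. Payload 8.5 kg.
Tool frame: the origin (TCP) lies midway between the tips of the shut fingers; the grasp point (between the pads) lies 19 mm behind it; z points along the fingers, y is the direction in which the jaws open and shut (so a half turn about z gives the same grasp; the last joint's range is limited). The gripper opens to 85 mm and grips with 20 to 120 N. Pads are 22 mm wide; open, the fingers measure 114 mm over their backs; the gripper's body (76 mm by 85 mm) begins 54 mm behind the grasp point. The pads swing forward as they close: fully open they stand 13 mm farther back than shut.
Start: joints at [-86.706, 21.807, 74.336, -0, 83.858, -12.336], TCP at [0.148, -0.53, 0.231] pointing down, gripper open.
Joint ranges: [-178.18, 178.18], [-50.72, 133.34], [12.68, 142.11], [-81.47, 261.47], [9.98, 163.14], [-165.26, 165.26]. Speed limits (degrees/s): [136.94, 136.94, 180, 180, 180, 180].

## Interface

Orientations are given as a 3x3 rotation matrix whose columns are the frame's x, y, z axes.
In Python, from rig import env, viewer, ticket gives the robot as it stands. The module is installed in compiled form; this text tells all that it offers.
- The arm moves only by the shell command python3 -m pendant 'ROWS' [FORCE]. ROWS is JSON, a list of rows, each a list of 3 entries, a list of its own where there are three numbers: the shift along the world's x, y, z in mm, then the turn about the world's z in rad, then the opening, from -1 (shut) to 1 (fully open). A call has 1 to 12 rows; each row shifts and turns the pose as measured when the row begins; what a row does not reach is not made up. A row lasts 1/8 s, in which the tool goes at most 62.5 mm and 10.7 degrees, less where a joint would pass 70% of its speed; a pose out of reach is approached as far as the arm can. A call with a gripper value outside its range is refused whole. The fingers move at their own pace and stop on an object; FORCE is the grip in N (left out, the last holds). Time passes only in rows, so rows that do not move let the fingers close. It gives the time, the measured TCP pose, the force and the opening at its end, in the units of the state.
- env.observe(): the state, without advancing time (a new reading comes with each control period).
- viewer.get_image(name): name is "side" or "top" or "wrist"; returns (picture, depth): 400x640x3 uint8, red, green, blue; 400x640 float32, m along the optical axis (not along the pixel's ray), 0 where there is no reading.
- viewer.camera_params(name): a dict with "fx", "fy", "cx", "cy" (pixels), "D" ([k1, k2, p1, p2, k3] as OpenCV has them; the pictures are not rectified), "rvec" (rotation vector, rad) and "tvec" (3), from world to camera coordinates, as OpenCV has them; the wrist camera has in their place "T_tool_cam" (4x4, takes a point from camera to tool coordinates, whose origin is the TCP and whose axes are the flange's). Camera axes: x right, y down, z forward; pixel columns grow to the right and rows downward; lengths in m; the calibration is good to about 2 mm. A picture is of the moment at which its call begins: read the wrist's pose just before it. camera_params takes no time and is no camera call.
- ticket.close_job(): hands the job in, once; it reports no verdict.
The state is a dict: "time_s": time; "q": joint angles; "qvel": joint speeds; "joint_efforts": joint torques, N m; "position": TCP position; "tool_rot": TCP orientation; "ft_force": force on the tool from outside, world axes, zero at the start; "wrist_torque": the same for the moment, N m; "grip_width": finger opening in m.
Only numpy, scipy, OpenCV 4.12 (cv2) and the standard library are available. Lean on these libraries where they do the work, as an engineer would, in place of code of your own. Each camera call takes 0.05 s, during which the arm holds its last target. There are 200 camera calls.

## Task

Shut the clamp lever all the way down so that the whetstone is held in its holder. Then take the lapping block from its slab, lay it flat on the stone at the fixed-stop end, and rub it along the stone to the lever end in one unbroken lengthwise stroke, pressing steadily with about one kilogram's weight (10 N), never slamming down, and lifting it only once it is over the lever end. Gently put the block back down on its slab, right way up, leaving the stone clamped and the crockery and bottle undisturbed.

Things in the scene. Friction and masses are not known exactly. Their poses are not given: they have to be found in the camera images.
- holder: Wooden holder fixed to the worktop, 250 mm long (x), 86 mm wide. Origin: under its middle; z up. -x end: fixed wooden stop 30 mm high, inner face at x = -101 mm. +x end: steel cam lever between two cheeks 38 mm high (x 96 to 136 mm, y +-37 to +-43 mm). Between 24 mm high rails the stone lies on a sprung bed 14 mm above the worktop that sinks 1 mm per 4 N (at most 8 mm).
- lever (a joint): Angle of the clamp lever about an axis along the holder's y: 0 = shut (arm level, pointing to the holder's +x, away from the stone), 1.57 = open (arm straight up). Stiff hinge (0.15 N m), stays where it is left. When shut its cam blocks the stone's end with about 1 mm play; closing it pushes the stone against the stop.
- lever_hinge (a point): The lever's axis, 120 mm from the holder's origin along its x and 26 mm above the worktop. The arm runs 105 mm out from here: a flat steel bar 24 mm wide and 8 mm thick, its outer 40 mm a black grip 34 mm wide and 10 mm thick.
- lever_tip (a point): Point in the middle of the lever's black grip, 100 mm from the hinge along the arm, 5 mm from the arm's end.
- whetstone: Grey whetstone, 200 (x) x 70 (y) x 25 mm (z) at its ends, 0.85 kg, lying loose in the holder, its x along the holder's x. Origin: centre of its underside. Its top is worn hollow lengthwise, roughly 3 to 5 mm lower in the middle than at the ends; across its width it is level.
- lapping_block: Lapping block, about 0.4 kg: dark flat plate 80 (x) x 60 (y) x 20 mm with a dark wooden ridge handle along its x on top, 76 long, 28 wide, 32 mm high (52 mm in all). Origin: centre of its flat sole; z up. Starts on its slab. For the stroke its x lies along the stone; its centre goes from 55 mm before to 55 mm past the stone's middle.
- rest_slab: Pale marble slab fixed to the worktop, 150 (x) x 120 (y) x 8 mm: the block's place. Origin: centre of its underside.
- mug: White mug, 80 mm across, 92 mm high, standing; origin at the centre of its underside. Leave alone.
- soap_bottle: Bottle, 60 mm across, 170 mm high, standing; origin at the centre of its underside. Leave alone.
- bowl: White bowl, 130 mm across, 55 mm high; origin at the centre of its underside. Leave alone.
Not all that is in view belongs to the job. There is more than one size of the lapping_block; the job needs the smallest.

How it is judged (in metres and radians):
On the way, in this order (a step that is already met when the one before it is completed fails the run):
1. the clamp lever is shut (below 0.1 rad) with the stone in place, before the block touches the stone (value of joint lever below 0.1 rad and contact force between lapping_block and whetstone below 0.1 N and x of whetstone in the frame of holder below 0.003 m), for 0.2 s.
2. block centre 43 to 80 mm before the holder's middle (stop end), with the block flat on the stone, lever shut, pressing with 6 to 16 N (x of lapping_block in the frame of holder between -0.08 and -0.043 m and y of lapping_block in the frame of holder between -0.018 and 0.018 m and contact force between lapping_block and whetstone between 6 and 16 N and angle between lapping_block's own z axis and vertical below 0.15 rad and value of joint lever below 0.12 rad), for 0.1 s.
3. then 20 to 43 mm before the middle, with the block flat on the stone, lever shut, pressing with 6 to 16 N (x of lapping_block in the frame of holder between -0.043 and -0.02 m and y of lapping_block in the frame of holder between -0.018 and 0.018 m and contact force between lapping_block and whetstone between 6 and 16 N and angle between lapping_block's own z axis and vertical below 0.15 rad and value of joint lever below 0.12 rad), for 0.1 s.
4. then at the middle (-14 to 10 mm), with the block flat on the stone, lever shut, pressing with 6 to 16 N (x of lapping_block in the frame of holder between -0.014 and 0.01 m and y of lapping_block in the frame of holder between -0.018 and 0.018 m and contact force between lapping_block and whetstone between 6 and 16 N and angle between lapping_block's own z axis and vertical below 0.15 rad and value of joint lever below 0.12 rad), for 0.1 s.
5. then 16 to 38 mm past the middle, with the block flat on the stone, lever shut, pressing with 6 to 16 N (x of lapping_block in the frame of holder between 0.016 and 0.038 m and y of lapping_block in the frame of holder between -0.018 and 0.018 m and contact force between lapping_block and whetstone between 6 and 16 N and angle between lapping_block's own z axis and vertical below 0.15 rad and value of joint lever below 0.12 rad), for 0.1 s.
6. then 41 to 80 mm past the middle (lever end), with the block flat on the stone, lever shut, pressing with 6 to 16 N (x of lapping_block in the frame of holder between 0.041 and 0.08 m and y of lapping_block in the frame of holder between -0.018 and 0.018 m and contact force between lapping_block and whetstone between 6 and 16 N and angle between lapping_block's own z axis and vertical below 0.15 rad and value of joint lever below 0.12 rad), for 0.1 s.
At the end, for the whole second after the job is handed in: The lever is shut (below 0.12 rad); the stone lies flat in the holder against its stop (within 5 mm); the lapping block stands sole down on the slab at rest, its centre within 60 mm (slab's x) and 50 mm (slab's y) of the slab's centre (value of joint lever below 0.12 rad and x of whetstone in the frame of holder between -0.006 and 0.004 m and y of whetstone in the frame of holder between -0.005 and 0.005 m and z of whetstone in the frame of holder below 0.0165 m and angle between whetstone's own z axis and vertical below 0.03 rad and x of lapping_block in the frame of rest_slab between -0.06 and 0.06 m and y of lapping_block in the frame of rest_slab between -0.05 and 0.05 m and height (world z) of lapping_block between 0.005 and 0.011 m and angle between lapping_block's own z axis and vertical below 0.06 rad and linear speed of lapping_block below 0.01 m/s); the robot touches nothing.
It fails at once if the block presses the stone with more than 35 N (slammed) (contact force between lapping_block and whetstone above 35 N).
It fails at once if the block is lifted clear of the stone (by more than about 6 to 9 mm, yet under 50 mm) over the stone's middle 60 mm (x of lapping_block in the frame of holder between -0.03 and 0.03 m and y of lapping_block in the frame of holder between -0.03 and 0.03 m and z of lapping_block in the frame of holder between 0.046 and 0.085 m).
It fails at once if the block is dropped or slammed on the slab (over 100 N) (contact force between lapping_block and rest_slab above 100 N).
It fails at once if the mug, bottle or bowl is moved by more than 30 mm (distance of any of mug, soap_bottle, bowl from where it was at the start of the episode above 0.03 m).
It also fails if it takes over 72 s, if anything falls off the work surface, if the arm or the gripper's body presses on something with over 40 N, if the wrist force passes 120 N, or if a joint passes its speed limit or range.

## Working session

There is one attempt and no reset: what is moved stays moved. The work goes in short steps, Python scripts to look and compute and a shell command to move; the robot and the scene stay as the last step left them, time stands still between calls to the robot, and variables do not carry over. Pictures are saved under pics/ and viewed, about 8 in all and at most 12, crops included, and the job is handed in when it is done.

```bash
mkdir -p pics; cat > h.py <<'E'
import numpy as np, cv2
from rig import env, viewer, ticket
def params(n):
    p=viewer.camera_params(n); K=np.array([[p['fx'],0,p['cx']],[0,p['fy'],p['cy']],[0,0,1.]]); return p,K,np.array(p['D'],float)
def grab(n):
    s=env.observe(); im,d=viewer.get_image(n); p,K,D=params(n)
    if n=='wrist':
        T=np.eye(4);T[:3,:3]=s['tool_rot'];T[:3,3]=s['position'];Twc=T@np.array(p['T_tool_cam'])
    else:
        R=cv2.Rodrigues(np.array(p['rvec'],float))[0];Twc=np.eye(4);Twc[:3,:3]=R.T;Twc[:3,3]=-R.T@np.array(p['tvec'],float).ravel()
    return im,d,K,D,Twc
def cloud(d,K,D,Twc):
    h,w=d.shape;v,u=np.mgrid[:h,:w];n=cv2.undistortPoints(np.stack([u,v],-1).reshape(-1,1,2).astype(np.float64),K,D).reshape(h,w,2)
    P=np.dstack([n*d[...,None],d]);P=P@Twc[:3,:3].T+Twc[:3,3];P[d==0]=np.nan;return P
E
python3 - <<'E'
from h import *
for n in('top','side'):
    im,d,K,D,T=grab(n);np.savez(f'{n}.npz',im=im,d=d,K=K,D=D,T=T);cv2.imwrite(f'pics/{n}.png',im[...,::-1])
    print(n,T.round(3).tolist(),(d==0).mean())
print(env.observe())
E
```

```text
top [[0.015, -0.993, 0.119, 0.385], [-1.0, -0.017, -0.012, -0.071], [0.014, -0.119, -0.993, 1.21], [0.0, 0.0, 0.0, 1.0]] 0.00395703125
side [[1.0, -0.001, 0.024, 0.481], [-0.021, -0.538, 0.843, -1.03], [0.012, -0.843, -0.538, 0.674], [0.0, 0.0, 0.0, 1.0]] 0.0039140625
{'time_s': 0.1, 'q': array([-8.67063279e+01,  2.18363002e+01,  7.43768990e+01,  1.43014567e-03,
        8.38590182e+01, -1.23353582e+01]), 'qvel': array([-0.02546633, -0.0052123 , -0.21048319,  0.09340759, -0.00080482,
        0.01209058]), 'joint_efforts': array([ 2.79821543e-03, -4.49222231e+01, -2.31657493e+01, -1.97301597e-04,
        3.67628876e-03, -1.00135367e-05]), 'position': array([ 0.14816754, -0.52940662,  0.23080197]), 'tool_rot': array([[ 9.63026919e-01,  2.69405180e-01, -4.76400989e-05],
       [ 2.69405024e-01, -9.63026140e-01,  1.25977683e-03],
       [ 2.93511743e-04, -1.22603348e-03, -9.99999205e-01]]), 'ft_force': array([0.27450556, 0.16514941, 0.18271596]), 'wrist_torque': array([ 0.00894058, -0.07179723,  0.04757279]), 'grip_width': 0.08554344931618464}
```

View pics/top.png

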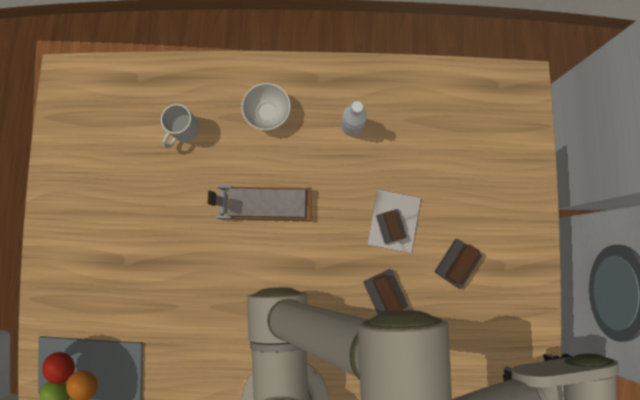

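View pics/side.png

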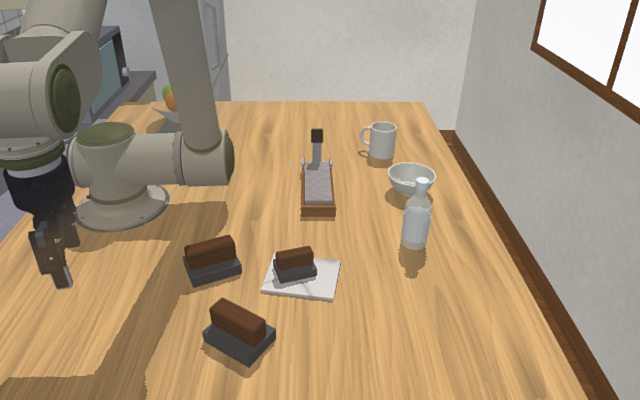

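Top view: clamp holder at (265,203), with the lever upright at (212,198) pointing to world +y. Three block candidates: (392,227) on the slab, (458,263) and (385,292) on the table. The one on the slab looks smallest and is in its stated place. I'll measure them and confirm with a crop.

```bash
python3 - <<'E'
from h import *
z=np.load('top.npz');im=z['im'];P=cloud(z['d'],z['K'],z['D'],z['T']);X,Y,Z=P[...,0],P[...,1],P[...,2]
hsv=cv2.cvtColor(im,cv2.COLOR_RGB2HSV)
def roi(u0,v0,u1,v1):
    m=np.zeros(Z.shape,bool);m[v0:v1,u0:u1]=1;return m
def rect(m,name):
    q=P[m];r=cv2.minAreaRect((q[:,:2]*1000).astype(np.float32));print(name,m.sum(),'c',np.round(r[0],1),'s',np.round(r[1],1),'a',round(r[2],1),'z',np.round(np.nanpercentile(q[:,2]*1000,[5,50,95]),1))
print('table z',np.nanmedian(Z[roi(320,230,350,260)]))
for n,b in dict(A=(372,200,412,250),B=(430,235,485,292),C=(360,265,412,320)).items():
    R=roi(*b); zz=Z[R]; print(n,'zmax',np.nanpercentile(zz,99.5))
    zt=np.nanpercentile(zz,99)
    rect(R&(Z>zt-.012),n+' ridge'); rect(R&(Z>.018)&(hsv[...,2]<110),n+' whole')
S=roi(360,185,425,255); rect(S&(Z>.004)&(Z<.014)&(hsv[...,1]<50)&(hsv[...,2]>120),'slab')
H=roi(200,175,320,230)
rect(H&(Z>.018)&(Z<.055),'holder+'); rect(H&(Z>.06),'lever up')
st=H&(hsv[...,1]<45)&(Z>.028)&(Z<.05); rect(st,'stone?')
rect(H&(Z>.012)&(hsv[...,1]>80)&(Z<.05),'wood')
q=P[H&(Z>.06)];print('lever top',np.nanmax(q[:,2]),np.nanmean(q,0))
for n,b in dict(mug=(158,100,200,150),bowl=(240,80,295,135),bot=(338,98,370,140)).items(): R=roi(*b)&(Z>.02); rect(R,n)
a=cv2.resize(im[170:320,190:500],None,fx=2.5,fy=2.5,interpolation=cv2.INTER_CUBIC);cv2.imwrite('pics/crop.png',a[...,::-1])
E
```

```text
table z -0.00014743747611234426
A zmax 0.06365027491083657
A ridge 311 c [ 457.3 -269.2] s [75.3 28.8] a 17.2 z [54.9 59.6 63.1]
A whole 674 c [ 457.6 -270.3] s [79.5 58.2] a 17.2 z [24.3 34.5 62.4]
B zmax 0.07331396614779347
B ridge 580 c [ 360.9 -449.5] s [ 38.3 101.6] a 56.1 z [64.  68.8 72.9]
B whole 1280 c [ 361.  -449.9] s [ 84.1 108.2] a 56.1 z [23.4 48.5 72. ]
C zmax 0.6618923228221845
C ridge 127 c [ 308.9 -171.4] s [ 4.8 35.2] a 3.5 z [649.7 656.9 662.9]
C whole 1549 c [ 275.  -225.1] s [107.2 155.3] a 17.5 z [ 23.8  67.3 654.7]
slab 1563 c [ 472.9 -280.7] s [119.  148.6] a 80.0 z [ 4.8  8.1 11.7]
holder+ 2844 c [513.7  65.1] s [ 87.1 249.4] a 0.0 z [23.2 35.5 40.4]
lever up 148 c [513.7 181.5] s [34.4 14. ] a 4.9 z [ 65.6 118.2 132.1]
stone? 2216 c [513.1  72.2] s [ 84.5 231.2] a 0.6 z [31.9 36.4 40.6]
wood 517 c [513.   65.1] s [ 86.7 249. ] a 0.3 z [13.9 24.9 32.1]
lever top 0.13550887100850129 [0.51299054 0.18012705 0.1095038 ]
mug 807 c [705.6 290.6] s [ 80.6 104.8] a 89.5 z [24.1 67.1 92.9]
bowl 1018 c [766.6  65.2] s [126.6 126.5] a 65.4 z [21.3 38.3 56.6]
bot 619 c [ 727.3 -164.7] s [59.6 51. ] a 77.4 z [ 36.9 112.8 171.2]
```

View pics/crop.png

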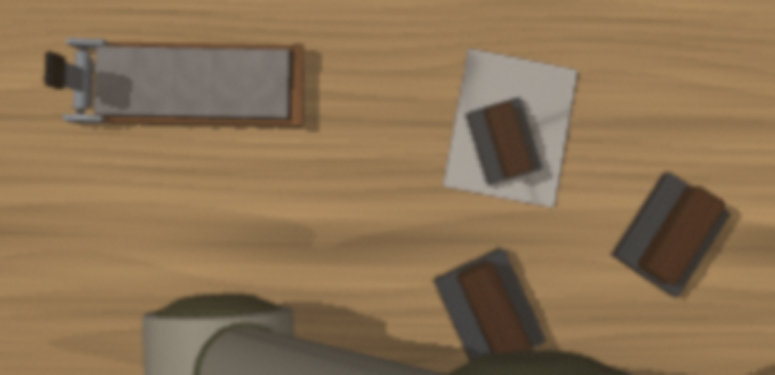

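The crop confirms it: the block on the slab measures 79x58 mm with a ridge top at about 60 mm, so it is the smallest. The table blocks are about 108 mm long. Moving towards the holder now.

```bash
python3 -m pendant '[[[39,40,5],0,-1],[[39,40,5],0,-1],[[39,40,5],0,-1],[[39,40,5],0,-1],[[39,40,5],0,-1],[[39,40,5],0,-1],[[39,40,5],0,-1],[[15,50,0],-0.05,-1],[[15,50,0],-0.05,-1],[[15,50,0],-0.05,-1],[[15,50,0],-0.05,-1],[[15,50,0],-0.05,-1]]' 60
```

```text
time_s: 1.6
position: [0.5026, 0.0171, 0.2626]
tool_rot: [[1.0, 0.008, -0.002], [0.008, -1.0, 0.007], [-0.002, -0.007, -1.0]]
ft_force: [0.2, 0.0, 0.6]
grip_width: -0.0003
```

```bash
python3 -m pendant '[[[0,0,0],0,-1],[[0,0,0],0,-1]]'; python3 - <<'E'
from h import *
im,d,K,D,T=grab('wrist');np.savez('w1.npz',im=im,d=d,K=K,D=D,T=T);cv2.imwrite('pics/w1.png',im[...,::-1])
P=cloud(d,K,D,T);X,Y,Z=P[...,0],P[...,1],P[...,2]
print(T.round(3).tolist(),np.nanmin(Y),np.nanmax(Y))
m=(abs(X-.513)<.1)&(Y>-.12)&(Y<.3)
# height profile along centre strip and along cheeks
for y in np.arange(-.09,.25,.005):
    k=(abs(X-.513)<.008)&(abs(Y-y)<.0025);k2=(abs(abs(X-.513)-.040)<.004)&(abs(Y-y)<.0025)
    if k.sum()>3: print(round(y*1000),k.sum(),np.round(np.nanpercentile(Z[k],[10,50,90])*1000,1), np.round(np.nanpercentile(Z[k2],[50])*1000,1) if k2.sum() else '')
E
```

```text
time_s: 1.85
position: [0.5026, 0.0197, 0.2619]
tool_rot: [[1.0, 0.013, -0.003], [0.013, -1.0, 0.008], [-0.003, -0.008, -1.0]]
ft_force: [0.1, -0.6, -0.1]
grip_width: -0.0
[[0.013, -0.963, -0.268, 0.569], [-1.0, -0.015, 0.004, 0.02], [-0.008, 0.268, -0.963, 0.404], [0.0, 0.0, 0.0, 1.0]] -0.4576625792889848 0.5077132373659612
-90 59 [-1.2  0.3  1.1] [0.3]
-85 61 [-0.8  0.4  1.3] [0.]
-80 61 [-0.7  0.2  0.9] [0.]
-75 59 [-0.7  0.3  1.2] [0.1]
-70 59 [-1.   0.   0.9] [0.2]
-65 32 [-0.8  0.2  1.1] [0.5]
-60 14 [28.4 29.4 30.2] [29.]
-55 71 [29.  30.1 31. ] [30.1]
-50 70 [29.3 30.1 31.1] [29.8]
-45 52 [15.2 24.5 29.6] [24.]
-40 310 [ 38.9 346.  349.7] [24.]
-35 1004 [337.9 345.1 350.3] [23.9]
-30 1265 [332.8 341.8 348.1] [24.]
-25 1614 [327.9 340.1 347.2] [23.7]
-20 2359 [324.6 337.7 342.5] [23.9]
-15 1893 [317.9 331.6 335.6] [23.8]
-10 1171 [311.2 323.5 328.7] [23.9]
-5 1207 [310.  318.7 323.8] [24.]
0 845 [304.8 315.8 345.3] [24.2]
5 2008 [307.2 340.4 349.7] [23.8]
10 2751 [283.6 335.1 349.5] [23.9]
15 3001 [286.3 332.4 346.7] [23.7]
20 1828 [275.1 307.3 345.4] [24.]
25 3058 [285.6 332.
[... 679 characters left out ...]
6.4 37.3 38.3] [23.6]
135 73 [37.  37.7 38.8] [24.]
140 73 [36.8 38.  38.9] [23.8]
145 78 [37.3 38.4 39.7] [23.8]
150 74 [37.8 38.7 40. ] [30.]
155 77 [38.3 39.  40. ] [37.7]
160 5 [38.1 38.7 39.1] [37.8]
165 78 [20.1 24.4 28.8] [37.8]
170 139 [30.3 33.5 41.5] [37.2]
175 454 [47.2 69.2 88.1] [37.1]
180 556 [ 92.1 113.9 128.1] [37.7]
185 121 [129.5 130.5 131.4] [37.4]
190 47 [129.2 129.8 130.7] [37.3]
200 5 [-1.1  0.   0.7] [0.2]
205 7 [-1.1  0.3  0.5] [0.3]
210 12 [-0.9 -0.2  1.6] [0.3]
215 18 [-0.5 -0.   1.1] [0.2]
220 19 [-1.2 -0.1  0.5] [0.1]
225 19 [-0.6  0.1  0.9] [0.3]
230 8 [-0.9 -0.4  0.5] [0.3]
235 10 [-0.4  0.3  1.3] [0.2]
240 13 [-0.4  0.3  1.2] [0.6]
245 16 [-0.5  0.4  1.2] [-0.]
```

View pics/w1.png

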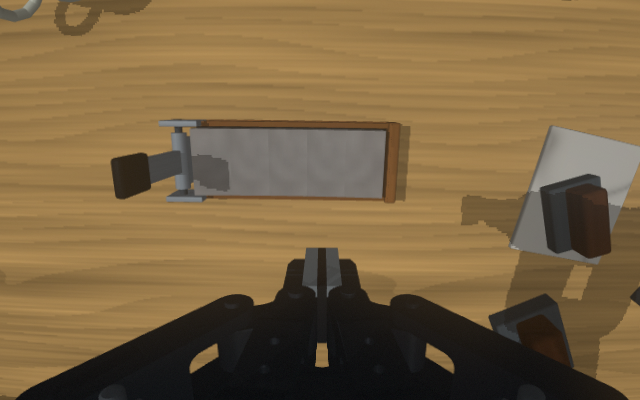

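Wrist view: stop inner face is at y≈-47 mm, and cheeks run from 150 to 190 mm. That puts the holder origin at about (513, 54) mm with its x along world +y. The stone sits about 6 mm off the stop, and the lever is near 1.45 rad. Going to the lever.

```bash
python3 -m pendant '[[[4,44,0],0,-1],[[4,44,0],0,-1],[[3,40,0],0,-1],[[0,0,-40],0,-1],[[0,0,-40],0,-1],[[0,0,-40],0,-1],[[0,0,-35],0,-1],[[0,0,0],0,-1]]'
```

```text
time_s: 2.9
position: [0.5149, 0.1403, 0.1034]
tool_rot: [[1.0, -0.003, -0.001], [-0.003, -1.0, 0.007], [-0.001, -0.007, -1.0]]
ft_force: [0.3, -0.2, 0.4]
grip_width: -0.0001
```

```bash
python3 -m pendant '[[[0,24,2],0,-1],[[0,12,-1],0,-1],[[0,12,-3],0,-1],[[0,12,-5],0,-1],[[0,10,-8],0,-1],[[0,9,-9],0,-1],[[0,8,-10],0,-1],[[0,6,-11],0,-1]]'
```

```text
time_s: 3.9
position: [0.5182, 0.2351, 0.061]
tool_rot: [[1.0, -0.007, 0.008], [-0.007, -1.0, 0.008], [0.008, -0.008, -1.0]]
ft_force: [-0.1, 0.9, 3.2]
grip_width: -0.0001
```

```bash
python3 -m pendant '[[[-1,2,-10],0,-1],[[-1,1,-10],0,-1],[[-1,0,-8],0,-1],[[0,0,-4],0,-1],[[0,0,-2],0,-1]]'
```

```text
time_s: 4.53
position: [0.516, 0.239, 0.0302]
tool_rot: [[1.0, -0.007, 0.013], [-0.007, -1.0, 0.01], [0.013, -0.01, -1.0]]
ft_force: [-8.7, -1.8, 28.6]
grip_width: 0.0004
```

```bash
python3 -m pendant '[[[0,0,20],0,-1],[[0,0,50],0,-1],[[0,-10,60],0,-1],[[0,-40,60],0,1],[[0,-50,30],0,1],[[0,-40,0],0,1],[[0,0,0],0,1],[[0,0,0],0,1]]'; python3 - <<'E'
from h import *
im,d,K,D,T=grab('wrist');cv2.imwrite('pics/w2.png',im[100:230,60:460,::-1])
P=cloud(d,K,D,T);X,Y,Z=P[...,0],P[...,1],P[...,2]
for y in list(np.arange(-.05,.0,.01))+list(np.arange(.1,.29,.005)):
    k=(abs(X-.513)<.008)&(abs(Y-y)<.0015)&(Z<.14)
    if k.sum()>3: print(round(y*1000),k.sum(),np.round(np.nanpercentile(Z[k],[10,50,90])*1000,1))
k=(Y>.20)&(Y<.29)&(Z>.015)&(abs(X-.51)<.06);print('lever x',np.nanmedian(X[k]),'ymax',np.nanpercentile(Y[k],99.5))
E
```

```text
time_s: 5.52
position: [0.5111, 0.0977, 0.2436]
tool_rot: [[1.0, -0.008, 0.001], [-0.008, -1.0, 0.004], [0.001, -0.004, -1.0]]
ft_force: [0.4, 0.3, 0.6]
grip_width: 0.0853
-50 30 [29.3 30.1 31.1]
-40 50 [37.9 38.6 39.7]
-30 46 [37.2 38.1 39. ]
-20 52 [36.6 37.4 38.5]
-10 48 [35.9 36.8 38. ]
100 47 [35.4 36.2 37.1]
105 47 [35.6 36.3 37.1]
110 46 [35.7 36.6 37.7]
115 48 [35.6 36.5 37.6]
120 49 [36.1 37.  37.8]
125 46 [36.6 37.5 38.3]
130 45 [36.7 37.5 38.5]
135 45 [37. 38. 39.]
140 47 [37.4 38.3 39.4]
145 51 [37.9 38.7 39.5]
150 50 [37.6 38.5 39.8]
155 26 [31.5 38.8 40.1]
160 48 [32.9 33.8 34.7]
165 45 [33.4 34.2 35.2]
170 45 [33.5 34.1 35.2]
175 46 [33.2 34.  34.7]
180 35 [30.6 32.2 33.4]
185 46 [29.4 30.2 31.2]
190 45 [29.  30.1 30.8]
195 43 [29.6 30.4 31.3]
200 47 [29.2 30.4 31.3]
205 49 [29.4 30.4 31.1]
210 44 [29.4 30.4 31.1]
215 45 [29.5 30.3 31.1]
220 45 [29.3 30.4 31.1]
225 43 [29.3 30.1 31.2]
230 44 [29.4 30.3 30.9]
235 42 [29.3 30.  31.3]
240 46 [29.4 30.5 31.3]
245 44 [30.4 31.2 32.4]
250 44 [30.2 31.2 32.2]
255 43 [30.3 31.1 31.9]
260 42 [30.4 31.3 32.3]
265 45 [30.5 31.3 32.2]
270 42 [30.4 31.2 32.1]
275 46 [30.3 31.3 32.1]
280 5 [29.5 29.9 30.5]
lever x 0.5139803681780399 ymax 0.27840464293706707
```

View pics/w2.png

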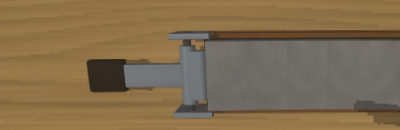

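Lever is level (top at 30.3 mm, tip at y=279) and the stone has been pushed to the stop. Now to the block.

```bash
python3 -m pendant '[[[-8,-53,0],0.05,1],[[-8,-53,0],0.05,1],[[-8,-53,0],0.05,1],[[-8,-53,0],0.05,1],[[-8,-53,0],0.05,1],[[-8,-53,0],0.03,1],[[-6,-40,-10],0.03,1],[[0,0,-10],0,1],[[0,0,0],0,1]]'; python3 - <<'E'
from h import *
im,d,K,D,T=grab('wrist');cv2.imwrite('pics/w3.png',im[...,::-1])
P=cloud(d,K,D,T);X,Y,Z=P[...,0],P[...,1],P[...,2]
N=(abs(X-.457)<.06)&(abs(Y+.27)<.06)
for a,b in((.055,.065),(.022,.065)):
    q=P[N&(Z>a)&(Z<b)];r=cv2.minAreaRect((q[:,:2]*1000).astype(np.float32));print(len(q),r,np.nanpercentile(q[:,2],[5,50,95]))
s=env.observe();print(s['position'],np.degrees(np.arctan2(*s['tool_rot'][1::-1,0])))
E
```

```text
time_s: 6.7
position: [0.4561, -0.262, 0.2177]
tool_rot: [[0.947, 0.322, -0.008], [0.322, -0.947, 0.008], [-0.005, -0.011, -1.0]]
ft_force: [-0.1, -0.4, -0.1]
grip_width: 0.0854
2673 ((457.5780029296875, -270.0360412597656), (75.27729034423828, 28.075590133666992), 17.339365005493164) [0.05769965 0.05993774 0.06124144]
5392 ((456.9900817871094, -270.30377197265625), (80.55255126953125, 60.08449172973633), 17.586984634399414) [0.02703979 0.04778652 0.06097147]
[ 0.456354   -0.26203864  0.21825933] 18.81009566333392
```

The wrist view agrees: 80.5x60 mm, centre (457.3, -270.2), yaw 17.4°. Descending.

```bash
python3 -m pendant '[[[1,-8,-40],-0.025,1],[[0,0,-45],0,1],[[0,0,-45],0,1],[[0,0,-20],0,1],[[0,0,0],0,1]]'
```

```text
time_s: 7.38
position: [0.4609, -0.2643, 0.0675]
tool_rot: [[0.952, 0.306, -0.002], [0.306, -0.952, 0.004], [-0.001, -0.004, -1.0]]
ft_force: [-0.2, 1.5, 0.4]
grip_width: 0.0852
```

```bash
python3 -m pendant '[[[-3,-5,-12],0,1],[[-1,-1,-12],0,1],[[0,0,-9],0,1],[[0,0,0],0,1]]'
```

```text
time_s: 7.88
position: [0.4581, -0.2706, 0.0349]
tool_rot: [[0.951, 0.308, 0.001], [0.308, -0.951, 0.001], [0.001, -0.0, -1.0]]
ft_force: [0.0, 0.2, -0.7]
grip_width: 0.0854
```

```bash
python3 -m pendant '[[[0,0,-2],0,-1],[[0,0,0],0,-1],[[0,0,0],0,-1],[[0,0,0],0,-1],[[0,0,0],0,-1],[[0,0,0],0,-1],[[0,0,0],0,-1],[[0,0,0],0,-1]]' 80;python3 -m pendant '[[[0,0,8],0,-1],[[0,0,20],0,-1],[[0,0,40],0,-1],[[0,0,0],0,-1],[[0,0,0],0,-1]]'
```

```text
time_s: 8.88
position: [0.4585, -0.271, 0.0337]
tool_rot: [[0.951, 0.308, 0.002], [0.308, -0.951, -0.001], [0.002, 0.001, -1.0]]
ft_force: [-0.6, -1.1, 0.1]
grip_width: 0.0267
time_s: 9.5
position: [0.4572, -0.2698, 0.1026]
tool_rot: [[0.951, 0.308, -0.001], [0.308, -0.951, 0.003], [-0.0, -0.003, -1.0]]
ft_force: [0.2, 0.0, -4.0]
grip_width: 0.0271
```

```bash
python3 -m pendant '[[[0,0,40],0,-1],[[7,34,5],0.16,-1],[[7,34,0],0.16,-1],[[7,34,0],0.16,-1],[[7,34,0],0.16,-1],[[7,34,0],0.16,-1],[[7,34,0],0.16,-1],[[7,34,0],0.16,-1],[[6,30,0],0.14,-1],[[0,0,0],0,-1],[[0,0,0],0,-1]]';python3 -c "
from rig import env;import numpy as np;s=env.observe();print(s['position'],np.degrees(np.arctan2(*s['tool_rot'][1::-1,0])),s['ft_force'],s['wrist_torque'])"
```

```text
time_s: 10.88
position: [0.5076, 0.0081, 0.1351]
tool_rot: [[-0.041, 0.999, -0.028], [0.999, 0.041, -0.003], [-0.002, -0.028, -1.0]]
ft_force: [-0.0, 0.4, -3.5]
grip_width: 0.0271
[0.5075813  0.00812247 0.13513115] 92.32702158489094 [-0.04603046  0.36489732 -3.48194114] [-0.07167479 -0.0573372   0.022625  ]
```

```bash
python3 -m pendant '[[[6,-9,-20],-0.04,-1],[[0,0,-15],0,-1],[[0,0,0],0,-1],[[0,0,0],0,-1]]'; python3 - <<'E'
from h import *
im,d,K,D,T=grab('wrist');cv2.imwrite('pics/w4.png',im[...,::-1])
s=env.observe();print(s['position'],np.degrees(np.arctan2(*s['tool_rot'][1::-1,0])),s['tool_rot'][:,2])
E
```

```text
time_s: 11.38
position: [0.5133, -0.0043, 0.0986]
tool_rot: [[0.009, 1.0, -0.029], [1.0, -0.009, -0.002], [-0.002, -0.029, -1.0]]
ft_force: [0.2, 0.3, -3.3]
grip_width: 0.027
[ 0.51320109 -0.00421037  0.09858958] 89.51819269490684 [-0.02917623 -0.00221295 -0.99957183]
```

View pics/w4.png

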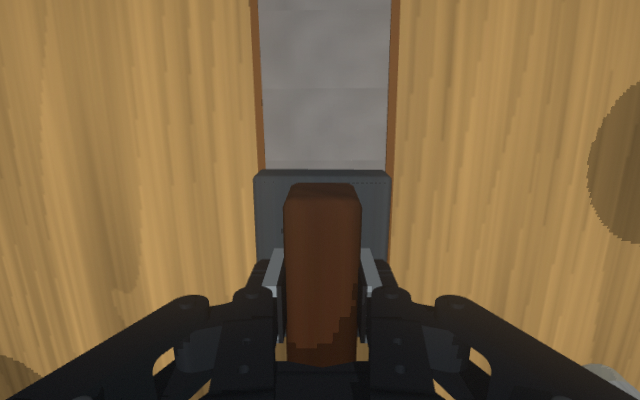

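Block is gripped, aligned with the stone and over the stop end (stone edges at columns 260-392). Easing down.

```bash
python3 -m pendant '[[[0,2,-14],0,-1],[[0,1,-9],0,-1],[[0,0,-3],0,-1],[[0,0,-1],0,-1]]'; python3 -m pendant '[[[0,0,-1],0,-1],[[0,0,-1],0,-1]]'
```

```text
time_s: 11.92
position: [0.5133, -0.001, 0.0702]
tool_rot: [[0.009, 1.0, -0.028], [1.0, -0.009, -0.002], [-0.003, -0.028, -1.0]]
ft_force: [-0.0, 0.4, -3.0]
grip_width: 0.0265
time_s: 12.18
position: [0.5136, -0.001, 0.0684]
tool_rot: [[0.008, 1.0, -0.028], [1.0, -0.009, -0.003], [-0.003, -0.028, -1.0]]
ft_force: [0.2, 0.3, -4.7]
grip_width: 0.0268
```

```bash
for i in 1 2; do python3 -m pendant '[[[0,0,-1],0,-1],[[0,0,-1],0,-1]]' | grep -E 'pos|ft'; done
```

```text
position: [0.5137, -0.0011, 0.0665]
ft_force: [-0.9, 0.4, -3.2]
position: [0.5137, -0.0011, 0.0645]
ft_force: [-0.9, 0.6, -0.6]
```

```bash
for i in 1 2; do python3 -m pendant '[[[0,0,-1],0,-1]]' | grep -E 'pos|ft'; done; python3 -m pendant '[[[0,0,0],0,-1],[[0,0,0],0,-1]]' | grep -E 'pos|rot|ft'
```

```text
position: [0.5138, -0.001, 0.0638]
ft_force: [-1.6, 1.0, 2.6]
position: [0.5138, -0.001, 0.0631]
ft_force: [-3.2, 0.8, 4.0]
position: [0.5138, -0.001, 0.0634]
tool_rot: [[0.008, 1.0, -0.026], [1.0, -0.009, -0.003], [-0.003, -0.026, -1.0]]
ft_force: [-2.0, 1.5, 1.3]
```

```bash
python3 -m pendant '[[[0,0,-1.2],0,-1]]' | grep -E 'pos|ft';python3 -m pendant '[[[0,0,-1.2],0,-1]]' | grep -E 'pos|ft'; python3 -m pendant '[[[0,0,-0.5],0,-1],[[0,0,-0.5],0,-1]]' | grep -E 'pos|ft'
```

```text
position: [0.5138, -0.0009, 0.0624]
ft_force: [-2.8, 1.3, 6.4]
position: [0.5138, -0.0009, 0.0615]
ft_force: [-4.4, 2.6, 9.4]
position: [0.5138, -0.0009, 0.0614]
ft_force: [-3.7, 1.6, 8.2]
```

Contact is about 12 N at the stop end. Starting the stroke.

```bash
python3 -m pendant '[[[0,6,-0.6],0,-1]]' | grep -E 'pos|ft';python3 -m pendant '[[[0,6,-0.6],0,-1]]' | grep -E 'pos|rot|ft'
```

```text
position: [0.5149, 0.0041, 0.0615]
ft_force: [0.0, -3.8, 3.9]
position: [0.5157, 0.0095, 0.0613]
tool_rot: [[0.009, 1.0, -0.019], [1.0, -0.009, -0.007], [-0.008, -0.019, -1.0]]
ft_force: [0.1, -3.6, 2.5]
```

```bash
python3 -m pendant '[[[-0.5,6,-1.6],0,-1]]' | grep -E 'pos|ft';python3 -m pendant '[[[-0.5,6,-1.2],0,-1]]' | grep -E 'pos|rot|ft'
```

```text
position: [0.5163, 0.015, 0.0602]
ft_force: [0.5, -6.4, 10.3]
position: [0.517, 0.0204, 0.0597]
tool_rot: [[0.008, 1.0, -0.013], [1.0, -0.008, -0.012], [-0.012, -0.013, -1.0]]
ft_force: [-0.3, -6.8, 10.6]
```

```bash
python3 -m pendant '[[[-2,6,-0.6],0,-1]]' | grep -E 'pos|ft';python3 -m pendant '[[[-2,6,-0.8],0,-1]]' | grep -E 'pos|rot|ft'
```

```text
position: [0.5163, 0.026, 0.0597]
ft_force: [1.3, -4.3, 5.0]
position: [0.5154, 0.0317, 0.0594]
tool_rot: [[0.008, 1.0, -0.007], [1.0, -0.008, -0.014], [-0.014, -0.007, -1.0]]
ft_force: [0.7, -6.5, 8.1]
```

```bash
python3 -m pendant '[[[-1.5,6,-0.8],0,-1]]' | grep -E 'pos|ft';python3 -m pendant '[[[-1.5,6,-0.8],0,-1]]' | grep -E 'pos|ft'; python3 -m pendant '[[[-1,6,-0.8],0,-1]]' | grep -E 'pos|rot|ft'
```

```text
position: [0.5149, 0.0373, 0.0593]
ft_force: [-0.1, -8.1, 9.9]
position: [0.5147, 0.0424, 0.0595]
ft_force: [-0.4, -11.7, 12.1]
position: [0.5148, 0.0475, 0.0597]
tool_rot: [[0.008, 1.0, 0.003], [1.0, -0.008, -0.021], [-0.021, 0.003, -1.0]]
ft_force: [0.2, -11.7, 12.3]
```

```bash
python3 -m pendant '[[[-1,4,0.2],0,-1]]' | grep -E 'pos|ft';python3 -m pendant '[[[-1,4,-0.2],0,-1]]' | grep -E 'pos|rot|ft'
```

```text
position: [0.5143, 0.0514, 0.0602]
ft_force: [-0.0, -3.6, 0.0]
position: [0.5137, 0.0553, 0.0602]
tool_rot: [[0.008, 1.0, 0.005], [1.0, -0.008, -0.022], [-0.022, 0.005, -1.0]]
ft_force: [0.6, -6.5, 6.7]
```

```bash
python3 -m pendant '[[[-0.3,3,-0.3],0,-1]]' | grep -E 'pos|ft';python3 -m pendant '[[[-0.3,3,-0.3],0,-1]]' | grep -E 'pos|rot|ft'
```

```text
position: [0.5138, 0.0581, 0.0603]
ft_force: [0.5, -8.3, 8.6]
position: [0.514, 0.0607, 0.0604]
tool_rot: [[0.007, 1.0, 0.007], [1.0, -0.007, -0.024], [-0.024, 0.007, -1.0]]
ft_force: [0.5, -7.3, 8.4]
```

```bash
python3 -m pendant '[[[-0.3,5,0],0,-1]]' | grep -E 'pos|ft';python3 -m pendant '[[[-0.3,5,0],0,-1]]' | grep -E 'pos|ft';python3 -m pendant '[[[-0.3,5,0],0,-1]]' | grep -E 'pos|rot|ft'
```

```text
position: [0.5141, 0.0655, 0.0607]
ft_force: [1.0, -6.2, 6.7]
position: [0.514, 0.0704, 0.0609]
ft_force: [1.1, -5.6, 6.6]
position: [0.514, 0.0752, 0.0611]
tool_rot: [[0.006, 1.0, 0.009], [1.0, -0.006, -0.026], [-0.026, 0.01, -1.0]]
ft_force: [0.8, -7.1, 7.4]
```

Steady at about 10-11 N. Continuing.

```bash
for i in 1; do python3 -m pendant '[[[-0.3,4,0],0,-1]]' | grep -E 'pos|ft';python3 -m pendant '[[[-0.3,4,0],0,-1]]' | grep -E 'pos|ft';python3 -m pendant '[[[-0.3,4,0],0,-1]]' | grep -E 'pos|rot|ft'; done
```

```text
position: [0.514, 0.079, 0.0613]
ft_force: [1.5, -6.7, 7.2]
position: [0.514, 0.0828, 0.0616]
ft_force: [0.9, -7.7, 7.3]
position: [0.514, 0.0866, 0.0619]
tool_rot: [[0.005, 1.0, 0.012], [1.0, -0.005, -0.029], [-0.029, 0.012, -1.0]]
ft_force: [-0.0, -7.5, 7.2]
```

```bash
python3 -m pendant '[[[-0.3,5,0],0,-1]]' | grep -E 'pos|ft';python3 -m pendant '[[[-0.3,5,0],0,-1]]' | grep -E 'pos|ft';python3 -m pendant '[[[-0.3,5,0],0,-1]]' | grep -E 'pos|rot|ft'
```

```text
position: [0.5142, 0.0912, 0.0622]
ft_force: [1.2, -7.5, 7.8]
position: [0.5143, 0.0959, 0.0626]
ft_force: [0.8, -7.3, 7.8]
position: [0.5143, 0.1006, 0.063]
tool_rot: [[0.004, 1.0, 0.014], [0.999, -0.004, -0.033], [-0.033, 0.014, -0.999]]
ft_force: [0.7, -7.1, 7.9]
```

```bash
python3 -m pendant '[[[-0.3,4,0],0,-1]]' | grep -E 'pos|ft';python3 -m pendant '[[[-0.3,3,0],0,-1]]' | grep -E 'pos|ft'; python3 -m pendant '[[[0,1,-0.1],0,-1]]' | grep -E 'pos|ft'
```

```text
position: [0.5144, 0.1044, 0.0632]
ft_force: [1.0, -7.2, 7.6]
position: [0.5143, 0.1072, 0.0635]
ft_force: [1.1, -7.7, 6.8]
position: [0.5144, 0.108, 0.0636]
ft_force: [-0.1, -5.9, 6.0]
```

```bash
python3 -m pendant '[[[0,0,3],0,-1],[[0,0,10],0,-1],[[0,0,40],0,-1],[[0,0,50],0,-1],[[0,0,20],0,-1],[[0,0,0],0,-1]]'
```

```text
time_s: 17.55
position: [0.5101, 0.1108, 0.188]
tool_rot: [[0.001, 1.0, 0.005], [1.0, -0.001, -0.031], [-0.031, 0.005, -0.999]]
ft_force: [0.1, 0.2, -3.7]
grip_width: 0.0263
```

```bash
python3 -m pendant '[[[-4,-35,0],0,-1],[[-5,-50,0],0,-1],[[-5,-50,0],0,-1],[[-5,-50,0],0,-1],[[-5,-50,0],0,-1],[[-5,-50,0],0,-1],[[-5,-50,0],0,-1],[[-4,-40,-30],0,-1],[[0,-10,-30],0,-1],[[0,0,-30],0,-1],[[0,0,0],0,-1],[[0,0,0],0,-1]]'; python3 - <<'E'
from h import *
im,d,K,D,T=grab('side');cv2.imwrite('pics/s2.png',cv2.resize(im[130:310,170:470],None,fx=2.5,fy=2.5)[...,::-1])
E
```

```text
time_s: 19.05
position: [0.4628, -0.2803, 0.0807]
tool_rot: [[-0.001, 1.0, -0.017], [1.0, 0.001, -0.013], [-0.013, -0.017, -1.0]]
ft_force: [-0.2, -0.5, -3.1]
grip_width: 0.0269
```

View pics/s2.png

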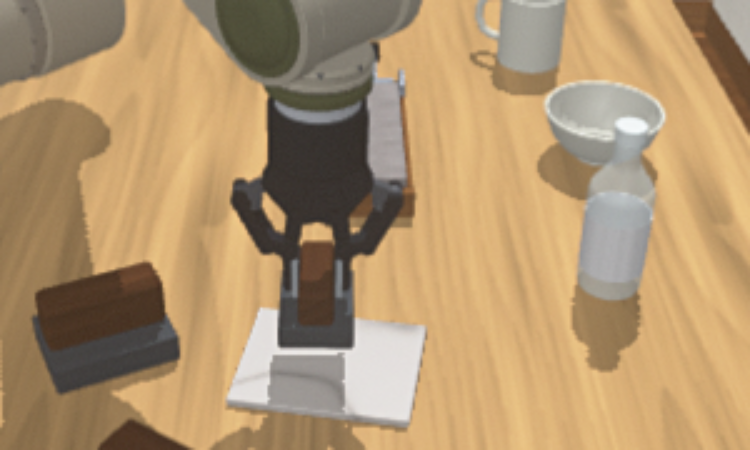

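The block hangs level over the slab, with its sole about 47 mm above it. Shifting 8 mm to centre it and lowering.

```bash
python3 -m pendant '[[[8,0,-20],0,-1],[[0,0,-12],0,-1],[[0,0,-6],0,-1],[[0,0,-2],0,-1],[[0,0,0],0,-1]]'
```

```text
time_s: 19.73
position: [0.4721, -0.2799, 0.0393]
tool_rot: [[-0.002, 1.0, -0.015], [1.0, 0.002, -0.015], [-0.014, -0.015, -1.0]]
ft_force: [0.0, 0.7, -4.2]
grip_width: 0.0264
```

```bash
for i in 1 2 3; do python3 -m pendant '[[[0,0,-1.2],0,-1],[[0,0,-1.2],0,-1]]'|grep -E 'pos|ft'; done
```

```text
position: [0.4723, -0.2803, 0.0374]
ft_force: [-0.0, 0.4, -3.2]
position: [0.4723, -0.2803, 0.0351]
ft_force: [0.2, 0.2, -3.4]
position: [0.4724, -0.2808, 0.0342]
ft_force: [-4.6, 2.5, 12.4]
```

Seated. Releasing gently and rising.

```bash
python3 -m pendant '[[[0,0,0],0,-1],[[0,0,0],0,-0.2],[[0,0,0],0,0.3],[[0,0,0],0,1],[[0,0,0],0,1],[[0,0,0],0,1],[[0,0,0],0,1]]'; python3 -m pendant '[[[0,0,15],0,1],[[0,0,30],0,1],[[0,0,50],0,1],[[0,0,50],0,1],[[-15,-20,40],0,1],[[-50,-20,0],0,1],[[-40,-20,0],0,1],[[0,0,0],0,1],[[0,0,0],0,1]]'
python3 - <<'E'
from h import *
im,d,K,D,T=grab('wrist');cv2.imwrite('pics/w5.png',im[...,::-1])
P=cloud(d,K,D,T);X,Y,Z=P[...,0],P[...,1],P[...,2]
def rep(P,N,a,b):
    q=P[N&(P[...,2]>a)&(P[...,2]<b)]
    if len(q)>20: print(len(q),cv2.minAreaRect((q[:,:2]*1000).astype(np.float32)),np.nanpercentile(q[:,2],[5,50,95]))
print('wrist');rep(P,(abs(X-.472)<.06)&(abs(Y+.281)<.06),.055,.065);rep(P,(abs(X-.472)<.06)&(abs(Y+.281)<.06),.022,.065)
im,d,K,D,T=grab('top');cv2.imwrite('pics/t2.png',im[60:320,140:500,::-1])
P=cloud(d,K,D,T);X,Y,Z=P[...,0],P[...,1],P[...,2]
print('top');rep(P,(abs(X-.472)<.06)&(abs(Y+.281)<.06),.055,.065);rep(P,(abs(X-.472)<.06)&(abs(Y+.281)<.06),.022,.065)
for y in (-55,-40,-20,0,50,100,140,150,154,158,165,200,230,260,270):
    k=(abs(X-.513)<.01)&(abs(Y-y/1e3)<.004);print(y,np.nanmedian(Z[k]*1000).round(1),end='; ')
for x,y,r in((.7056,.2906,.08),(.7666,.0652,.08),(.7273,-.1647,.05)): rep(P,np.hypot(X-x,Y-y)<r,.02,.2)
E
```

```text
time_s: 21.35
position: [0.473, -0.2812, 0.035]
tool_rot: [[-0.002, 1.0, -0.011], [1.0, 0.002, -0.018], [-0.018, -0.011, -1.0]]
ft_force: [0.0, -0.6, 0.3]
grip_width: 0.0851
time_s: 22.48
position: [0.3646, -0.3414, 0.2351]
tool_rot: [[-0.004, 1.0, -0.006], [1.0, 0.004, -0.026], [-0.026, -0.006, -1.0]]
ft_force: [-0.2, 0.2, 0.4]
grip_width: 0.0857
wrist
2783 ((471.3821105957031, -280.5181884765625), (74.76004028320312, 28.80491828918457), 89.80316925048828) [0.05730885 0.05979705 0.06113989]
5435 ((471.49609375, -280.4731140136719), (80.46954345703125, 61.252891540527344), 89.7022933959961) [0.02687579 0.05644123 0.06087963]
top
298 ((472.1598815917969, -279.7131652832031), (28.25603675842285, 72.0622787475586), 0.018185706809163094) [0.05623591 0.0597881  0.06286548]
693 ((472.10943603515625, -280.78179931640625), (60.77796936035156, 77.74552154541016), 0.34402769804000854) [0.02468783 0.03122725 0.06225234]
-55 29.6; -40 38.2; -20 36.4; 0 37.0; 50 35.7; 100 34.6; 140 38.4; 150 38.5; 154 37.7; 158 34.1; 165 33.2; 200 29.6; 230 29.5; 260 30.3; 270 30.6; 810 ((705.19140625, 291.1648864746094), (80.27832794189453, 106.12728881835938), 87.94290924072266) [0.02400199 0.06731389 0.09280794]
999 ((765.9182739257812, 65.34568786621094), (126.59696197509766, 126.85957336425781), 55.01189422607422) [0.02182158 0.03873529 0.0567841 ]
614 ((726.8515625, -164.8762969970703), (59.626251220703125, 50.97746276855469), 80.68278503417969) [0.03784642 0.11366409 0.17059483]
```

View pics/t2.png

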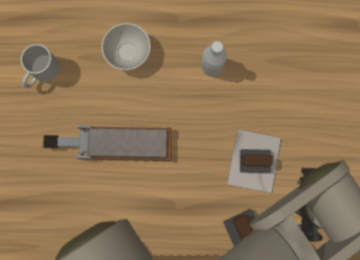

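The picture shows the lever shut (50,142), the stone in its holder (125,142) and the block upright in the middle of the slab (256,160). The crockery and bottle haven't moved, and the gripper is clear. Handing in.

```bash
python3 -c "
from rig import ticket;print(ticket.close_job())"
```

```text
the job is handed in; nothing more can be done
None
```

The job is handed in after about 22.6 s of robot time; no verdict was reported, so I can't say for certain that every step counted. I shut the lever, gripped the smallest block (measured 80x60 mm), and made one stroke from about 55 mm before the holder's middle to about 53 mm past it. Then I lifted the block over the lever end and set it upright on the slab.

**Last checks:**
- **Lever:** level, with its top at about 30 mm.
- **Stone:** flat and against the stop.
- **Block:** at (471.5, -280.5) mm, within about 2 mm of the slab's centre.
- **Mug, bowl and bottle:** all within about 1 mm of where they started.
- **Gripper:** open and touching nothing.

**Pressing force:** these are estimates from wrist force plus the block's weight, read at the end of each 1/8 s row. It stayed mostly at 9–14 N, with three exceptions:
- It dipped to about 6 N near 45 mm before the middle.
- It touched about 16 N just before the middle.
- It dipped to about 4 N for one row at about 3 mm before the middle. I brought it back to 10–12 N while still in that zone; the dip was under 6 N but not a lift-off.

The tool was also tilted by up to about 0.03 rad during the stroke, well under the 0.15 rad limit.

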